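# Transfer a row of hose fittings to the next rack in reverse order

### The job

Move the four aluminium hose fittings from the full rack to the empty rack in reverse order, because the next inspector works from the other end of the row: the fitting that stood leftmost, seen from the robot, goes into the rightmost pocket, the second from left into the second from right, and so on. Keep the fittings upright on the way, stand each flat on the floor of its own pocket near the middle, and let go of it.

Things in the scene. Friction and masses are not known exactly. Their poses are not given: they have to be found in the camera images.
- joiner: Sizes in mm. Plain aluminium. Origin at the centre of its underside, z up along its axis. Straight hose joiner: an upright round tube, the tallest fitting, 78 high, 29 diameter (fine ribs to 30), with a collar 35 in diameter at heights 35 to 43. Turning about z makes no difference. 120 g.
- reducer: Sizes in mm. Plain aluminium. Origin at the centre of its underside, z up along its axis. Reducer: wide lower part 36 in diameter up to height 28, tapering to a narrow neck 22 to 23 in diameter from height 38 to its top at 66. Turning about z makes no difference. 120 g.
- cap: Sizes in mm. Plain aluminium. Origin at the centre of its underside, z up along its axis. End cap: the shortest fitting, 46 high, a plain drum 30 in diameter (top edge bevelled 3) on a foot flange 36 in diameter and 7 high. Turning about z makes no difference. 90 g.
- tee: Sizes in mm. Plain aluminium. Origin at the centre of its underside, z up along its axis. Tee: round foot 34 in diameter and 8 high, stem 22 in diameter, and on it a level round crossbar 22 in diameter and 52 long, running along the tee's own y, its axis at height 58, its top at 69. At the start the bar runs roughly along the row (within 0.2 rad). 110 g.
- full_rack: The rack that holds all four fittings at the start: a fixed aluminium base 66 (x) by 250 (y) by 10 high, with the four trays on it in one row along its y, centres at y = -90, -30, 30, 90. Origin at the centre of its underside, on the table. +y is its left end seen from the robot; it is turned at most 0.2 rad. It may be the nearer or the farther of the two racks.
- empty_rack: The rack that is empty at the start, fixed, of the same shape: base 66 (x) by 250 (y) by 10 high, with four pockets in one row along its y, centres at x = 0, y = -90, -30, 30, 90. Origin at the centre of its underside, on the table. Pocket floors lie 14 above the table, rims 22; each pocket is 52 square inside with walls 3 thick. +y is its left end seen from the robot; it is turned at most 0.2 rad.
- tray_joiner: The blue tray of the full rack in which the joiner stands at the start; it is fixed and stays where it is, so it shows the joiner's place in the row even later. 58 square, 12 high, inside 52 square, floor 4 thick. Origin at the centre of its underside, 10 above the table (floor 14, rim 22 above the table). All four trays look alike.
- tray_reducer: The blue tray of the full rack in which the reducer stands at the start; it is fixed and stays where it is, so it shows the reducer's place in the row even later. 58 square, 12 high, inside 52 square, floor 4 thick. Origin at the centre of its underside, 10 above the table (floor 14, rim 22 above the table). All four trays look alike.
- tray_cap: The blue tray of the full rack in which the cap stands at the start; it is fixed and stays where it is, so it shows the cap's place in the row even later. 58 square, 12 high, inside 52 square, floor 4 thick. Origin at the centre of its underside, 10 above the table (floor 14, rim 22 above the table). All four trays look alike.
- tray_tee: The blue tray of the full rack in which the tee stands at the start; it is fixed and stays where it is, so it shows the tee's place in the row even later. 58 square, 12 high, inside 52 square, floor 4 thick. Origin at the centre of its underside, 10 above the table (floor 14, rim 22 above the table). All four trays look alike.
Things that resemble listed ones, but are neither listed nor needed, are in the scene too. What is shaped like the reducer but purple is not meant.

How it is judged:
By the outcome, as a careful person would: the job done as asked, in the order asked, and still so for the second after the job is handed in, with the robot touching nothing.
It also fails if it takes over 88 s, if anything falls off the work surface, if the arm or the gripper's body presses on something with over 40 N, if the wrist force passes 120 N, or if a joint passes its speed limit or range.

### The arm

A 6-joint arm with a two-finger parallel gripper is mounted at the origin on the work surface. World frame = base frame: x ahead of the robot, y to its left, z up, the work surface at z = 0. Lengths are in mm, angles in rad, forces in N, time in s.
With the tool pointing down it reaches from about 275 to 750 mm from the base axis. Payload 10.2 kg.
Tool frame: the origin (TCP) lies at the very end of the fingers, on their centre line; the grasp point (between the pads) lies 19 mm behind it; z points along the fingers, y is the line along which they close (so a half turn about z gives the same grasp; the last joint's range is limited). The gripper opens to 85 mm and grips with 20 to 120 N. Pads are 22 mm wide; open, the fingers measure 114 mm over their backs; the gripper's body (76 mm by 85 mm) begins 54 mm behind the grasp point. The pads swing forward as they close: fully open they stand 13 mm farther back than shut.
Start: joints at [1.043, 0.313, 1.498, -0, 1.331, -0.223], TCP at [157.566, 500.803, 208.494] pointing down, gripper open.
Joint ranges: [-2.94, 2.94], [-0.97, 2.17], [0.19, 2.56], [-1.23, 4.37], [0.02, 3.11], [-2.88, 2.88]. Speed limits (rad/s): [2.39, 2.39, 3.01, 3.14, 3.14, 3.14].

### API

Orientations are given as a unit quaternion [w, x, y, z].
In Python, from rig import ctrl gives the robot as it stands.
- The arm moves only by the shell command python3 -m pendant 'ROWS' [FORCE]. ROWS is JSON, a list that holds one entry, the list of rows, each a list of 5 numbers: the shift along the tool's x, y, z normalised to -1 to 1, where 1 is 200 mm, then the turn about the tool's z normalised to -1 to 1, where 1 is pi rad, then the opening, from 0 (shut) to 1 (fully open). In form: [[[dx, dy, dz, spin, hand], ...]]. A call has 1 to 12 rows; each row is the pose to reach, as a shift and turn from the pose commanded when the call began, along the tool's axes at that moment, turning the shorter way round; what a row does not reach only later rows make up. A row lasts 1/10 s, in which the tool goes at most 50 mm and 8.59 degrees, less where a joint would pass 70% of its speed; a pose out of reach is approached as far as the arm can. A call with a number of a shift or a turn outside -1 to 1 is refused whole. A call with a gripper value outside its range is refused whole. The fingers move at their own pace and stop on an object; FORCE is the grip in N (left out, the last holds). Time passes only in rows, so rows that repeat a pose let the fingers close. It gives the time, the measured TCP pose, the force, the opening and the grip force at its end, in the units of the state.
- ctrl.sense(): the state, without advancing time (a new reading comes with each control period).
- ctrl.capture(name): name is "scene" or "top" or "wrist"; returns (picture, depth): 480x640x3 uint8, blue, green, red; 480x640 float32, mm along the optical axis (not along the pixel's ray), 0 where there is no reading.
- ctrl.get_calibration(name): a dict with "K" (3x3 intrinsics, pixels), "origin" and "rotation" of the camera in the world. Camera axes: x right, y down, z forward; pixel columns grow to the right and rows downward; lengths in mm; the calibration is good to about 2 mm. The wrist camera is an equidistant fisheye: a pixel r from the principal point sees the ray r / f radians off the axis. A picture is of the moment at which its call begins: read the wrist's pose just before it. get_calibration takes no time and is no camera call; for the wrist camera it gives the pose at the moment of the call.
- ctrl.finish_job(): hands the job in; it is judged then, once.
The state is a dict: "time_s": time; "joints": joint angles; "dq": joint speeds; "tau": joint torques, N m; "eef_pos": TCP position; "ee_rot": TCP orientation; "force": force on the tool from outside, world axes, zero at the start; "wrist_torque": the same for the moment, N m; "grip_width": opening from 0.0 (shut) to 1.0 (fully open); "grip_force": force on a finger pad.
Only numpy, scipy, OpenCV 4.12 (cv2) and the standard library are available. Lean on these libraries where they do the work, as an engineer would, in place of code of your own. Each camera call takes 0.05 s, during which the arm holds its last target. There are 200 camera calls.

## Working session

There is one attempt and no reset: what is moved stays moved. The work goes in short steps, Python scripts to look and compute and a shell command to move; the robot and the scene stay as the last step left them, time stands still between calls to the robot, and variables do not carry over. Pictures are saved under pics/ and viewed, at most 14 in all, crops included, and the job is handed in when it is done.

```bash
mkdir -p pics; ls; python3 - <<'E'
from rig import ctrl
import cv2,numpy as np
s=ctrl.sense(); print({k:np.round(v,3) for k,v in s.items()})
for n in("scene","top"):
    p,d=ctrl.capture(n); cv2.imwrite(f"pics/{n}0.png",p); np.savez(f"pics/{n}0.npz",p=p,d=d)
    c=ctrl.get_calibration(n); print(n,{k:np.round(v,3).tolist() if not isinstance(v,str) else v for k,v in c.items()})
E
```

```text
pics
{'time_s': np.float64(0.0), 'joints': array([ 1.043,  0.313,  1.498, -0.   ,  1.331, -0.223]), 'dq': array([-0.001, -0.002, -0.001,  0.   , -0.   ,  0.   ]), 'tau': array([ 1.0000e-03, -4.1226e+01, -2.5975e+01, -0.0000e+00,  4.0000e-03,
       -0.0000e+00]), 'eef_pos': array([157.432, 500.532, 207.925]), 'ee_rot': array([-0.   ,  0.152,  0.988, -0.001]), 'force': array([0.039, 0.208, 0.094]), 'wrist_torque': array([-0.022,  0.016, -0.008]), 'grip_force': np.float64(0.0), 'grip_width': np.float64(0.997)}
scene {'K': [[438.482, 0.0, 315.765], [0.0, 438.482, 245.144], [0.0, 0.0, 1.0]], 'origin': [825.602, -433.015, 535.84], 'rotation': [-0.365, 0.865, 0.319, -0.132]}
top {'K': [[501.759, 0.0, 316.532], [0.0, 501.759, 252.246], [0.0, 0.0, 1.0]], 'origin': [374.745, -31.217, 792.784], 'rotation': [-0.052, 0.711, -0.699, 0.059]}
```

View pics/top0.png

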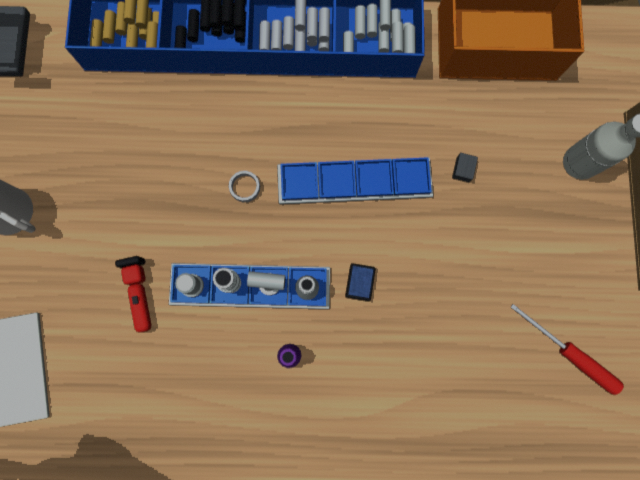

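View pics/scene0.png

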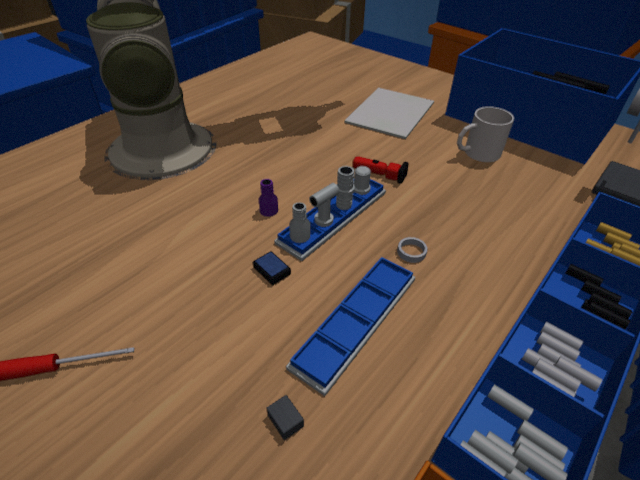

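The top view (image up = +x, left = +y) shows the nearer rack full: cap (189,285), joiner (226,280), tee (267,283) and grey reducer (308,288). The empty rack is at (355,180). Two things look like the reducer: the grey one at (308,288) in the rack and the purple one at (289,356) on the table. The grey one in the rack is the one meant.

```bash
cat > h.py <<'E'
from rig import ctrl
import cv2,numpy as np
from scipy.spatial.transform import Rotation as R
def cloud(name,d):
    c=ctrl.get_calibration(name);K=np.array(c["K"]);q=np.array(c["rotation"])
    Rm=R.from_quat(q[[1,2,3,0]]).as_matrix() if q.size==4 else q
    v,u=np.mgrid[:480,:640]
    P=np.stack([(u-K[0,2])/K[0,0]*d,(v-K[1,2])/K[1,1]*d,d],-1)
    return P@Rm.T+np.array(c["origin"])
def rack(W,p,u0,u1,v0,v1):
    hsv=cv2.cvtColor(p,cv2.COLOR_BGR2HSV)
    m=cv2.inRange(hsv,(105,150,60),(125,255,255))>0
    w=np.zeros_like(m);w[v0:v1,u0:u1]=1
    P=W[m&w&(W[...,2]>5)&(W[...,2]<30)]
    r=cv2.minAreaRect(P[:,:2].astype(np.float32)); b=cv2.boxPoints(r)
    e=[b[1]-b[0],b[2]-b[1]]; l=max(e,key=np.linalg.norm); l=l*np.sign(l[1])
    return np.array(r[0]),r[1],np.arctan2(-l[0],l[1]),np.percentile(P[:,2],[5,50,95])
E
python3 - <<'E'
from h import *
f=np.load("pics/top0.npz");p,d=f["p"],f["d"];W=cloud("top",d)
for n,w in(("full",(165,335,255,315)),("empty",(270,440,150,210))):
    c,s,a,z=rack(W,p,*w);print(n,c,s,a,z)
    for y in(90,60/2,-30,-90): print("  ",y,np.round(c+y*np.array([-np.sin(a),np.cos(a)]),1))
for n,(u,v) in dict(cap=(189,285),joiner=(226,280),tee=(267,283),reducer=(308,288),purple=(289,356)).items():
    S=W[v-25:v+25,u-21:u+21].reshape(-1,3);zt=np.percentile(S[S[:,2]>28][:,2],97)
    T=S[abs(S[:,2]-zt)<5].astype(np.float32)
    (x,y),r=cv2.minEnclosingCircle(T[:,:2]);rr=cv2.minAreaRect(T[:,:2])
    print(n,"ztop",zt,"circ",round(x,1),round(y,1),round(r,1),"rect",np.round(rr[0],1),np.round(rr[1],1),rr[2])
print("table z",np.median(W[380:420,200:260,2]))
cv2.imwrite("pics/crop0.png",cv2.resize(p[245:375,160:340],None,fx=4,fy=4,interpolation=cv2.INTER_CUBIC))
E
```

```text
full [444.32809448  66.37774658] (236.4226837158203, 57.04930114746094) -0.00657851 [12.17291886 14.85441484 23.14478207]
   90 [444.9 156.4]
   30.0 [444.5  96.4]
   -30 [444.1  36.4]
   -90 [443.7 -23.6]
empty [618.67205811 -97.66123199] (60.2314453125, 237.0876922607422) 0.06873316 [12.02327138 14.532068   22.64553875]
   90 [612.5  -7.9]
   30.0 [616.6 -67.7]
   -30 [ 620.7 -127.6]
   -90 [ 624.9 -187.4]Traceback (most recent call last):
  File "<stdin>", line 9, in <module>
cv2.error: OpenCV(4.12.0) /io/opencv/modules/imgproc/src/shapedescr.cpp:201: error: (-215:Assertion failed) count >= 0 && (depth == CV_32F || depth == CV_32S) in function 'minEnclosingCircle'
```

```bash
python3 - <<'E'
from h import *
f=np.load("pics/top0.npz");p,d=f["p"],f["d"];W=cloud("top",d)
for n,(u,v) in dict(cap=(189,285),joiner=(226,280),tee=(267,283),reducer=(308,288),purple=(289,356)).items():
    S=W[v-25:v+25,u-21:u+21].reshape(-1,3);zt=np.percentile(S[S[:,2]>28][:,2],97)
    T=S[abs(S[:,2]-zt)<5][:,:2].astype(np.float32).copy()
    (x,y),r=cv2.minEnclosingCircle(T);rr=cv2.minAreaRect(T)
    print(n,"ztop",round(zt,1),"circ",round(x,1),round(y,1),round(r,1),"rect",np.round(rr[0],1),np.round(rr[1],1),round(rr[2],1))
print("table z",np.median(W[380:420,200:260,2]))
cv2.imwrite("pics/crop0.png",cv2.resize(p[245:375,160:340],None,fx=4,fy=4,interpolation=cv2.INTER_CUBIC))
E
```

```text
cap ztop 63.2 circ 442.0 154.8 14.4 rect [442.4 154.6] [27.9 26.5] 2.4
joiner ztop 94.7 circ 446.6 94.2 14.6 rect [446.8  93.6] [28.4 27.6] 43.7
tee ztop 84.5 circ 444.8 35.0 26.9 rect [446.1  34.9] [52.5 18.9] 85.1
reducer ztop 82.4 circ 441.0 -23.5 11.3 rect [440.9 -23.4] [21.8 21.4] 1.3
purple ztop 68.5 circ 338.5 1.6 11.6 rect [338.5   1.6] [20.8 21.4] 27.1
table z 0.14366773090654306
```

View pics/crop0.png

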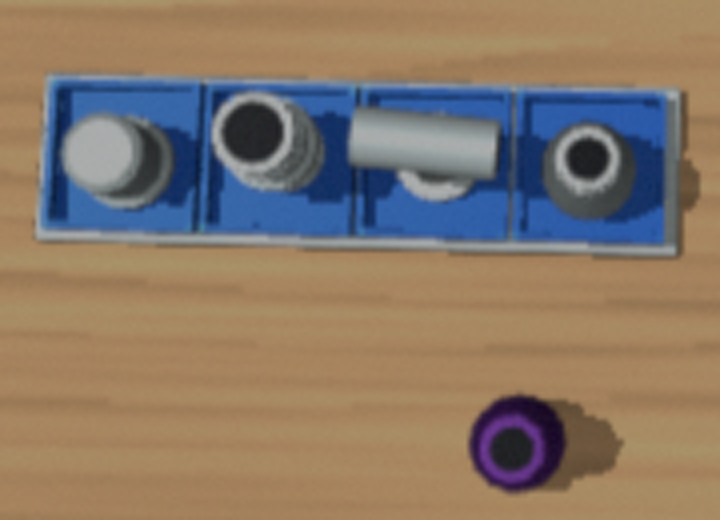

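The crop confirms cap, joiner, tee and grey reducer from left to right, with the purple decoy outside the rack. Top heights come out about 2 mm high but match the given sizes. I'll start towards the cap, turning the hand so it closes along world x.

```bash
python3 -m pendant '[[[-0.05,-0.03,0,0.03,0.8],[-0.18,-0.12,0,0.07,0.8],[-0.33,-0.21,0,0.11,0.8],[-0.5,-0.32,0,0.155,0.8],[-0.67,-0.43,0,0.2,0.8],[-0.8,-0.52,0,0.245,0.8],[-0.9,-0.58,0,0.29,0.8],[-0.94,-0.61,0,0.33,0.8],[-0.94,-0.61,0,0.37,0.8],[-0.94,-0.61,0,0.403,0.8],[-0.94,-0.61,0,0.403,0.8]]]' 40
cat > t.py <<'E'
import sys
from h import *
def to(x,y,z,yaw=0):
    "shift and spin in pendant units; yaw = world angle of tool y"
    s=ctrl.sense();q=np.array(s["ee_rot"]);M=R.from_quat(q[[1,2,3,0]]).as_matrix()
    d=M.T@(np.array([x,y,z])-s["eef_pos"])/200
    a=np.arctan2(M[1,1],M[0,1]);w=(a-yaw+np.pi)%(2*np.pi)-np.pi
    print("t",s["time_s"],"tcp",np.round(s["eef_pos"],1),"yaw",round(a,3),"d",np.round(d,3),"spin",round(w/np.pi,3),"w",s["grip_width"])
if __name__=="__main__": to(*map(float,sys.argv[1:]))
E
python3 t.py 442.2 154.7 140; python3 - <<'E'
from h import *
f=np.load("pics/top0.npz");W=cloud("top",f["d"]);S=W[258:308,246:288].reshape(-1,3);T=S[S[:,2]>74][:,:2]
c=T.mean(0);v=np.linalg.svd(T-c,full_matrices=0)[2][0];v*=np.sign(v[1]);print("tee",c,"bar yaw from y",np.arctan2(-v[0],v[1]))
E
```

```text
time_s: 1.2
eef_pos: [300.2, 327.8, 208.3]
ee_rot: [-0.0, 0.708, 0.707, -0.0]
force: [0.6, -0.3, 0.2]
grip_width: 0.798
grip_force: 0.0
t 1.2 tcp [300.2 327.8 208.3] yaw -0.001 d [-0.865  0.711  0.341] spin -0.0 w 0.7978952825567152
tee [444.65264168  34.03442621] bar yaw from y -0.3676054146111487
```

```bash
python3 -m pendant '[[[-0.06,0.05,0,0,0.8],[-0.2,0.16,0.02,0,0.8],[-0.38,0.31,0.06,0,0.8],[-0.56,0.46,0.12,0,0.8],[-0.72,0.59,0.2,0,0.8],[-0.82,0.675,0.27,0,0.8],[-0.865,0.711,0.32,0,0.8],[-0.865,0.711,0.341,0,0.8],[-0.865,0.711,0.341,0,0.8],[-0.865,0.711,0.341,0,0.8]]]'; python3 t.py 442.2 154.7 24
```

```text
time_s: 2.2
eef_pos: [442.0, 156.1, 140.8]
ee_rot: [0.0, 0.706, 0.708, 0.0]
force: [-0.6, 0.1, 0.3]
grip_width: 0.799
grip_force: 0.0
t 2.2 tcp [442.  156.1 140.8] yaw 0.002 d [-0.007  0.001  0.584] spin 0.001 w 0.798843589443585
```

```bash
python3 -m pendant '[[[-0.006,0,0.06,0,0.8],[-0.006,0,0.18,0,0.8],[-0.006,0,0.32,0,0.8],[-0.006,0,0.44,0,0.8],[-0.006,0,0.53,0,0.8],[-0.006,0,0.57,0,0.8],[-0.006,0,0.584,0,0.8],[-0.006,0,0.584,0,0.8],[-0.006,0,0.584,0,0.8]]]' && python3 -m pendant '[[[0,0,0,0,0.1],[0,0,0,0,0.1],[0,0,0,0,0.1],[0,0,0,0,0.1],[0,0,0,0,0.1],[0,0,0,0,0.1],[0,0,0,0,0.1]]]' 40;  python3 t.py 442.2 154.7 140
```

```text
time_s: 3.1
eef_pos: [443.0, 154.0, 24.4]
ee_rot: [0.001, 0.707, 0.707, 0.001]
force: [-0.5, -0.3, -0.1]
grip_width: 0.794
grip_force: 0.0
time_s: 3.8
eef_pos: [442.8, 153.8, 24.0]
ee_rot: [0.0, 0.707, 0.707, 0.0]
force: [-0.4, -0.2, 5.5]
grip_width: 0.327
grip_force: 39.0
t 3.8 tcp [442.8 153.8  24. ] yaw -0.0 d [ 0.004 -0.003 -0.58 ] spin -0.0 w 0.32706217314160224
```

```bash
python3 -m pendant '[[[0,0,-0.03,0,0.1],[0,0,-0.1,0,0.1],[0,0,-0.2,0,0.1],[0,0,-0.32,0,0.1],[0,0,-0.44,0,0.1],[0,0,-0.52,0,0.1],[0,0,-0.56,0,0.1],[0,0,-0.58,0,0.1],[0,0,-0.58,0,0.1]]]'; python3 - <<'E'
from h import *
p,d=ctrl.capture("scene");cv2.imwrite("pics/s1.png",cv2.resize(p[80:280,240:440],None,fx=3,fy=3))
E
python3 t.py 624.9 -187.4 140 0.069
```

```text
time_s: 4.7
eef_pos: [442.3, 153.8, 139.3]
ee_rot: [-0.0, 0.707, 0.707, -0.0]
force: [0.4, -1.1, -1.2]
grip_width: 0.323
grip_force: 39.6
t 4.75 tcp [442.1 153.8 138.9] yaw -0.0 d [-1.706  0.914 -0.006] spin -0.022 w 0.3209533934680549
```

View pics/s1.png

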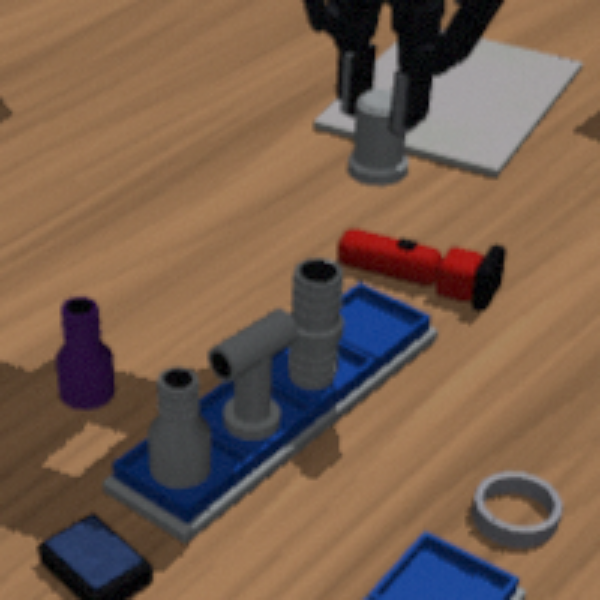

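The cap hangs upright in the pads at crop pixel (380,140), and its tray is empty. I'll carry it to the rightmost pocket.

```bash
python3 -m pendant '[[[-0.04,0.02,0,0,0.1],[-0.13,0.07,0,0,0.1],[-0.25,0.13,0,0,0.1],[-0.38,0.2,0,0,0.1],[-0.52,0.28,0,-0.01,0.1],[-0.66,0.35,0,-0.02,0.1],[-0.8,0.43,0,-0.022,0.1],[-0.94,0.5,0,-0.022,0.1]]]' && python3 t.py 624.9 -187.4 140 0.069
```

```text
time_s: 5.55
eef_pos: [542.8, -36.1, 138.7]
ee_rot: [-0.001, 0.682, 0.731, -0.0]
force: [1.0, 0.1, -1.6]
grip_width: 0.321
grip_force: 39.6
t 5.55 tcp [542.8 -36.1 138.7] yaw 0.069 d [-0.783  0.357 -0.007] spin -0.0 w 0.32131123612777684
```

```bash
python3 -m pendant '[[[-0.12,0.06,0,0,0.1],[-0.26,0.12,0,0,0.1],[-0.4,0.18,0,0,0.1],[-0.54,0.245,0,0,0.1],[-0.65,0.3,0,0,0.1],[-0.73,0.335,0,0,0.1],[-0.77,0.352,0.02,0,0.1],[-0.783,0.357,0.08,0,0.1],[-0.783,0.357,0.18,0,0.1],[-0.783,0.357,0.28,0,0.1],[-0.783,0.357,0.36,0,0.1],[-0.783,0.357,0.4,0,0.1]]]' && python3 t.py 624.9 -187.4 25 0.069
```

```text
time_s: 6.75
eef_pos: [623.2, -184.4, 56.9]
ee_rot: [-0.002, 0.682, 0.731, -0.001]
force: [0.0, 0.5, -1.0]
grip_width: 0.328
grip_force: 39.6
t 6.75 tcp [ 623.2 -184.4   56.9] yaw 0.07 d [-0.016  0.008  0.159] spin 0.0 w 0.3279824613450328
```

```bash
python3 -m pendant '[[[-0.01,0.006,0.04,0,0.1],[-0.01,0.006,0.09,0,0.1],[-0.01,0.006,0.13,0,0.1],[-0.01,0.006,0.152,0,0.1],[-0.01,0.006,0.155,0,0.1],[-0.01,0.006,0.155,0,0.1],[-0.01,0.006,0.155,0,0.1]]]' && python3 t.py 624.9 -187.4 25 0.069
```

```text
time_s: 7.45
eef_pos: [626.1, -187.5, 29.0]
ee_rot: [0.0, 0.682, 0.731, 0.0]
force: [0.3, 0.4, -2.0]
grip_width: 0.328
grip_force: 39.6
t 7.45 tcp [ 626.1 -187.5   29. ] yaw 0.069 d [ 0.001 -0.006  0.02 ] spin 0.0 w 0.328204162431663
```

```bash
python3 -m pendant '[[[0,-0.004,0.012,0,0.1],[0,-0.004,0.02,0,0.1],[0,-0.004,0.022,0,0.1],[0,-0.004,0.022,0,0.1]]]' && python3 t.py 624.9 -187.4 24 0.069
```

```text
time_s: 7.85
eef_pos: [625.0, -187.5, 24.2]
ee_rot: [0.0, 0.682, 0.731, -0.0]
force: [-0.3, -0.3, 0.1]
grip_width: 0.324
grip_force: 39.7
t 7.85 tcp [ 625.  -187.5   24.2] yaw 0.069 d [ 0.001 -0.001  0.001] spin 0.0 w 0.3238648639743934
```

Just at contact. I'll release and rise, heading for the joiner.

```bash
python3 -m pendant '[[[0,0,0,0,0.5],[0,0,0,0,0.7],[0,0,0,0,0.75],[0,0,0,0,0.75],[0,0,-0.05,0,0.75],[0,0,-0.15,0,0.75],[0,0,-0.3,0,0.75],[0.02,0,-0.45,0,0.75],[0.1,-0.06,-0.57,0,0.75],[0.22,-0.13,-0.65,0,0.75],[0.36,-0.21,-0.68,0,0.75],[0.5,-0.3,-0.68,0,0.75]]]' && python3 t.py 446.6 94.0 165 0
```

```text
time_s: 9.05
eef_pos: [558.1, -91.2, 162.0]
ee_rot: [0.001, 0.682, 0.731, 0.001]
force: [-0.4, 1.0, 0.4]
grip_width: 0.751
grip_force: 0.0
t 9.05 tcp [558.1 -91.2 162. ] yaw 0.069 d [ 0.962 -0.493 -0.017] spin 0.022 w 0.7507486795057207
```

```bash
python3 -m pendant '[[[0.14,-0.07,0,0,0.75],[0.28,-0.14,0,0.01,0.75],[0.42,-0.21,0,0.022,0.75],[0.56,-0.29,0,0.022,0.75],[0.7,-0.36,0,0.022,0.75],[0.82,-0.42,0,0.022,0.75],[0.91,-0.467,0,0.022,0.75],[0.95,-0.488,0,0.022,0.75],[0.962,-0.493,0,0.022,0.75],[0.962,-0.493,0.05,0.022,0.75],[0.962,-0.493,0.15,0.022,0.75],[0.962,-0.493,0.22,0.022,0.75]]]' && python3 t.py 446.6 94.0 54 0
```

```text
time_s: 10.25
eef_pos: [446.7, 92.5, 114.5]
ee_rot: [-0.0, 0.708, 0.707, -0.0]
force: [0.2, -0.8, -0.5]
grip_width: 0.749
grip_force: 0.0
t 10.25 tcp [446.7  92.5 114.5] yaw -0.001 d [ 0.008 -0.     0.303] spin -0.0 w 0.7486249703484157
```

```bash
python3 -m pendant '[[[0.004,0,0.08,0,0.75],[0.004,0,0.18,0,0.75],[0.004,0,0.26,0,0.75],[0.004,0,0.295,0,0.75],[0.004,0,0.305,0,0.75],[0.004,0,0.305,0,0.75],[0.004,0,0.305,0,0.1],[0.004,0,0.305,0,0.1],[0.004,0,0.305,0,0.1],[0.004,0,0.305,0,0.1],[0.004,0,0.305,0,0.1],[0.004,0,0.305,0,0.1]]]' && python3 t.py 446.6 94.0 54 0
```

```text
time_s: 11.45
eef_pos: [447.2, 94.1, 55.7]
ee_rot: [0.001, 0.707, 0.707, 0.001]
force: [-0.3, -0.6, 5.5]
grip_width: 0.317
grip_force: 39.3
t 11.45 tcp [447.2  94.1  55.7] yaw -0.0 d [-0.    -0.003  0.009] spin -0.0 w 0.31746771788485134
```

```bash
python3 -m pendant '[[[0,0,-0.03,0,0.1],[0,0,-0.12,0,0.1],[0,0,-0.25,0,0.1],[0,0,-0.38,0,0.1],[-0.02,0.02,-0.46,0,0.1],[-0.08,0.06,-0.5,0,0.1],[-0.17,0.13,-0.5,0,0.1],[-0.28,0.22,-0.5,-0.005,0.1],[-0.39,0.31,-0.5,-0.01,0.1],[-0.5,0.39,-0.5,-0.022,0.1],[-0.6,0.47,-0.5,-0.022,0.1],[-0.68,0.53,-0.5,-0.022,0.1]]]' && python3 t.py 620.7 -127.6 56 0.069
```

```text
time_s: 12.65
eef_pos: [553.1, -43.9, 154.1]
ee_rot: [-0.001, 0.683, 0.731, -0.0]
force: [-0.9, -0.9, -1.3]
grip_width: 0.32
grip_force: 39.6
t 12.65 tcp [553.1 -43.9 154.1] yaw 0.068 d [-0.441  0.31   0.49 ] spin -0.0 w 0.31958084391814584
```

```bash
python3 -m pendant '[[[-0.1,0.07,0,0,0.1],[-0.2,0.14,0,0,0.1],[-0.3,0.21,0,0,0.1],[-0.38,0.27,0,0,0.1],[-0.425,0.3,0,0,0.1],[-0.441,0.31,0.03,0,0.1],[-0.441,0.31,0.12,0,0.1],[-0.441,0.31,0.24,0,0.1],[-0.441,0.31,0.34,0,0.1],[-0.441,0.31,0.42,0,0.1],[-0.441,0.31,0.45,0,0.1],[-0.441,0.31,0.46,0,0.1]]]' && python3 t.py 620.7 -127.6 56 0.069
```

```text
time_s: 13.85
eef_pos: [620.1, -125.2, 62.4]
ee_rot: [-0.001, 0.682, 0.731, -0.0]
force: [0.5, 0.2, -0.9]
grip_width: 0.317
grip_force: 39.7
t 13.85 tcp [ 620.1 -125.2   62.4] yaw 0.069 d [-0.012  0.002  0.032] spin 0.0 w 0.3169263533997256
```

```bash
python3 -m pendant '[[[-0.006,0.002,0.014,0,0.1],[-0.006,0.002,0.022,0,0.1],[-0.006,0.002,0.024,0,0.1],[-0.006,0.002,0.024,0,0.1]]]' && python3 t.py 620.7 -127.6 55.7 0.069
```

```text
time_s: 14.25
eef_pos: [621.2, -126.8, 58.6]
ee_rot: [0.0, 0.682, 0.731, 0.0]
force: [-0.8, -0.2, -1.4]
grip_width: 0.315
grip_force: 39.7
t 14.25 tcp [ 621.2 -126.8   58.6] yaw 0.069 d [-0.004 -0.003  0.015] spin 0.0 w 0.3147312562492291
```

```bash
python3 -m pendant '[[[-0.003,-0.002,0.008,0,0.1],[-0.003,-0.002,0.013,0,0.1],[-0.003,-0.002,0.013,0,0.1]]]' && python3 t.py 620.7 -127.6 55.7 0.069
```

```text
time_s: 14.55
eef_pos: [620.8, -127.5, 55.9]
ee_rot: [0.0, 0.682, 0.731, 0.0]
force: [1.2, -0.8, 0.4]
grip_width: 0.32
grip_force: 39.8
t 14.55 tcp [ 620.8 -127.5   55.9] yaw 0.069 d [-0.    -0.     0.001] spin 0.0 w 0.3198334161272799
```

```bash
python3 -m pendant '[[[0,0,0,0,0.5],[0,0,0,0,0.7],[0,0,0,0,0.75],[0,0,0,0,0.75],[0,0,-0.05,0,0.75],[0,0,-0.15,0,0.75],[0,0,-0.28,0,0.75],[0,0,-0.4,0,0.75],[0.06,-0.06,-0.5,0,0.75],[0.14,-0.15,-0.53,0,0.75],[0.24,-0.25,-0.53,0,0.75],[0.34,-0.36,-0.53,0.01,0.75]]]' && python3 t.py 445.6 34.7 45 -0.085
```

```text
time_s: 15.75
eef_pos: [543.6, -64.0, 162.7]
ee_rot: [0.001, 0.694, 0.72, 0.0]
force: [0.5, 0.6, -0.9]
grip_width: 0.748
grip_force: 0.0
t 15.75 tcp [543.6 -64.  162.7] yaw 0.037 d [ 0.512 -0.472  0.587] spin 0.039 w 0.7477838273576136
```

```bash
python3 -m pendant '[[[0.11,-0.1,0,0.01,0.75],[0.22,-0.2,0,0.02,0.75],[0.33,-0.3,0,0.03,0.75],[0.42,-0.39,0,0.039,0.75],[0.48,-0.445,0,0.039,0.75],[0.51,-0.47,0,0.039,0.75],[0.512,-0.472,0.05,0.039,0.75],[0.512,-0.472,0.15,0.039,0.75],[0.512,-0.472,0.25,0.039,0.75],[0.512,-0.472,0.3,0.039,0.75],[0.512,-0.472,0.3,0.039,0.75]]]' && python3 t.py 445.6 34.7 45 -0.085
```

```text
time_s: 16.85
eef_pos: [445.7, 33.9, 100.4]
ee_rot: [-0.001, 0.737, 0.676, -0.001]
force: [0.8, 1.3, -0.3]
grip_width: 0.749
grip_force: 0.0
t 16.85 tcp [445.7  33.9 100.4] yaw -0.085 d [0.004 0.    0.277] spin -0.0 w 0.7486313011446273
```

```bash
python3 -m pendant '[[[0.002,0,0.08,0,0.75],[0.002,0,0.18,0,0.75],[0.002,0,0.25,0,0.75],[0.002,0,0.275,0,0.75],[0.002,0,0.275,0,0.75],[0.002,0,0.275,0,0.6],[0.002,0,0.275,0,0.1],[0.002,0,0.275,0,0.1],[0.002,0,0.275,0,0.1],[0.002,0,0.275,0,0.1],[0.002,0,0.275,0,0.1],[0.002,0,0.275,0,0.1]]]' && python3 t.py 445.6 34.7 45 -0.085
```

```text
time_s: 18.05
eef_pos: [446.6, 34.5, 47.3]
ee_rot: [0.001, 0.736, 0.676, 0.0]
force: [0.3, -0.2, 6.6]
grip_width: 0.234
grip_force: 40.6
t 18.05 tcp [446.6  34.5  47.3] yaw -0.085 d [ 0.001 -0.005  0.012] spin 0.0 w 0.2344263185755785
```

```bash
python3 -m pendant '[[[0,0,-0.03,0,0.1],[0,0,-0.12,0,0.1],[0,0,-0.25,0,0.1],[0,0,-0.38,0,0.1],[-0.02,0.05,-0.46,0,0.1],[-0.07,0.14,-0.5,-0.01,0.1],[-0.13,0.27,-0.5,-0.02,0.1],[-0.2,0.42,-0.5,-0.03,0.1],[-0.28,0.57,-0.5,-0.04,0.1],[-0.35,0.72,-0.5,-0.049,0.1],[-0.41,0.83,-0.5,-0.049,0.1],[-0.436,0.88,-0.5,-0.049,0.1]]]' && python3 t.py 616.6 -67.7 47.3 0.069
```

```text
time_s: 19.25
eef_pos: [615.0, -68.4, 146.3]
ee_rot: [-0.0, 0.683, 0.731, -0.0]
force: [-0.1, -0.4, -1.2]
grip_width: 0.235
grip_force: 39.9
t 19.25 tcp [615.  -68.4 146.3] yaw 0.068 d [0.003 0.009 0.495] spin -0.0 w 0.23546523799532787
```

```bash
python3 -m pendant '[[[0.003,0.005,0.06,0,0.1],[0.003,0.005,0.16,0,0.1],[0.003,0.005,0.28,0,0.1],[0.003,0.005,0.38,0,0.1],[0.003,0.005,0.45,0,0.1],[0.003,0.005,0.47,0,0.1],[0.003,0.005,0.475,0,0.1],[0.003,0.005,0.475,0,0.1]]]' && python3 t.py 616.6 -67.7 47.3 0.069
```

```text
time_s: 20.05
eef_pos: [615.3, -66.5, 52.5]
ee_rot: [0.001, 0.682, 0.731, 0.0]
force: [-0.5, 0.1, -0.6]
grip_width: 0.234
grip_force: 39.9
t 20.05 tcp [615.3 -66.5  52.5] yaw 0.069 d [-0.006  0.006  0.026] spin 0.0 w 0.2339511214883428
```

```bash
python3 -m pendant '[[[-0.005,0.005,0.014,0,0.1],[-0.005,0.005,0.022,0,0.1],[-0.005,0.005,0.024,0,0.1],[-0.005,0.005,0.024,0,0.1]]]' && python3 t.py 616.6 -67.7 47.3 0.069
```

```text
time_s: 20.45
eef_pos: [616.4, -67.6, 47.4]
ee_rot: [0.0, 0.682, 0.731, 0.0]
force: [-0.0, -0.1, 2.4]
grip_width: 0.238
grip_force: 40.3
t 20.45 tcp [616.4 -67.6  47.4] yaw 0.069 d [-0.001  0.001  0.   ] spin 0.0 w 0.23766104691351686
```

```bash
python3 -m pendant '[[[0,0,0,0,0.5],[0,0,0,0,0.7],[0,0,0,0,0.75],[0,0,0,0,0.75],[0,0,-0.05,0,0.75],[0,0,-0.15,0,0.75],[0,0,-0.28,0,0.75],[0,0,-0.4,0,0.75],[0.02,-0.06,-0.48,0,0.75],[0.05,-0.16,-0.5,0,0.75],[0.09,-0.28,-0.5,0,0.75],[0.13,-0.42,-0.5,0.01,0.75]]]' && python3 t.py 441 -23.5 46 0
```

```text
time_s: 21.65
eef_pos: [529.8, -47.2, 147.7]
ee_rot: [0.001, 0.694, 0.72, 0.0]
force: [1.0, 0.2, 0.4]
grip_width: 0.753
grip_force: 0.0
t 21.65 tcp [529.8 -47.2 147.7] yaw 0.037 d [ 0.135 -0.44   0.508] spin 0.012 w 0.7531183736989682
```

```bash
python3 -m pendant '[[[0.04,-0.13,0,0.006,0.75],[0.08,-0.25,0,0.012,0.75],[0.11,-0.36,0,0.012,0.75],[0.13,-0.42,0,0.012,0.75],[0.135,-0.438,0,0.012,0.75],[0.135,-0.438,0.05,0.012,0.75],[0.135,-0.438,0.15,0.012,0.75],[0.135,-0.438,0.23,0.012,0.75],[0.135,-0.438,0.25,0.012,0.75],[0.135,-0.438,0.25,0.012,0.75]]]' && python3 t.py 441 -23.5 46 0
```

```text
time_s: 22.65
eef_pos: [442.0, -23.7, 96.4]
ee_rot: [-0.001, 0.707, 0.707, -0.0]
force: [-0.7, 0.2, -0.1]
grip_width: 0.747
grip_force: 0.0
t 22.65 tcp [442.  -23.7  96.4] yaw -0.0 d [ 0.001 -0.005  0.252] spin -0.0 w 0.7465309338506674
```

```bash
python3 -m pendant '[[[0.001,-0.004,0.08,0,0.75],[0.001,-0.004,0.16,0,0.75],[0.001,-0.004,0.22,0,0.75],[0.001,-0.004,0.248,0,0.75],[0.001,-0.004,0.248,0,0.75],[0.001,-0.004,0.248,0,0.6],[0.001,-0.004,0.248,0,0.1],[0.001,-0.004,0.248,0,0.1],[0.001,-0.004,0.248,0,0.1],[0.001,-0.004,0.248,0,0.1],[0.001,-0.004,0.248,0,0.1],[0.001,-0.004,0.248,0,0.1]]]' && python3 t.py 612.5 -7.9 47 0.069
```

```text
time_s: 23.85
eef_pos: [441.6, -23.6, 47.9]
ee_rot: [0.001, 0.707, 0.707, 0.0]
force: [0.7, 0.5, 7.3]
grip_width: 0.227
grip_force: 39.2
t 23.85 tcp [441.6 -23.6  47.9] yaw -0.0 d [0.079 0.854 0.006] spin -0.022 w 0.2274998577168542
```

```bash
python3 -m pendant '[[[0,0,-0.03,0,0.1],[0,0,-0.12,0,0.1],[0,0,-0.25,0,0.1],[0,0,-0.38,0,0.1],[0.01,0.05,-0.46,0,0.1],[0.02,0.14,-0.5,-0.01,0.1],[0.03,0.27,-0.5,-0.02,0.1],[0.04,0.42,-0.5,-0.022,0.1],[0.055,0.57,-0.5,-0.022,0.1],[0.068,0.71,-0.5,-0.022,0.1],[0.076,0.81,-0.5,-0.022,0.1],[0.079,0.85,-0.5,-0.022,0.1]]]' && python3 t.py 612.5 -7.9 47.9 0.069
```

```text
time_s: 25.05
eef_pos: [611.8, -7.4, 146.7]
ee_rot: [-0.0, 0.682, 0.731, -0.0]
force: [-1.1, 0.9, -1.1]
grip_width: 0.232
grip_force: 39.4
t 25.05 tcp [611.8  -7.4 146.7] yaw 0.069 d [-0.003  0.004  0.494] spin 0.0 w 0.23151947443496196
```

```bash
python3 -m pendant '[[[0,0.005,0.06,0,0.1],[0,0.005,0.16,0,0.1],[0,0.005,0.28,0,0.1],[0,0.005,0.38,0,0.1],[0,0.005,0.45,0,0.1],[0,0.005,0.47,0,0.1],[0,0.005,0.475,0,0.1],[0,0.005,0.475,0,0.1]]]' && python3 t.py 612.5 -7.9 47.9 0.069
```

```text
time_s: 25.85
eef_pos: [612.4, -7.7, 53.1]
ee_rot: [0.001, 0.682, 0.731, 0.0]
force: [0.6, 0.5, -0.6]
grip_width: 0.23
grip_force: 39.4
t 25.85 tcp [612.4  -7.7  53.1] yaw 0.069 d [-0.001  0.     0.026] spin 0.0 w 0.2304181241225031
```

```bash
python3 -m pendant '[[[0,0,0.014,0,0.1],[0,0,0.022,0,0.1],[0,0,0.024,0,0.1],[0,0,0.024,0,0.1]]]' && python3 t.py 612.5 -7.9 47.9 0.069
```

```text
time_s: 26.25
eef_pos: [612.4, -7.6, 48.0]
ee_rot: [0.0, 0.682, 0.731, 0.0]
force: [0.2, 0.2, 1.2]
grip_width: 0.228
grip_force: 39.7
t 26.25 tcp [612.4  -7.6  48. ] yaw 0.069 d [-0.001  0.     0.   ] spin 0.0 w 0.2276689089657627
```

Contact. I'll release, rise, back off towards the robot and check.

```bash
python3 -m pendant '[[[0,0,0,0,0.5],[0,0,0,0,0.7],[0,0,0,0,0.75],[0,0,0,0,0.75],[0,0,-0.05,0,0.75],[0,0,-0.15,0,0.75],[0,0,-0.3,0,0.75],[0,0,-0.45,0,0.75],[0.06,-0.06,-0.6,0,0.75],[0.15,-0.15,-0.7,0,0.75],[0.3,-0.3,-0.75,0,0.75],[0.45,-0.45,-0.75,0,0.75]]]' && python3 -m pendant '[[[0.2,-0.2,0,0,0.75],[0.4,-0.4,0,0,0.75],[0.6,-0.45,0,0,0.75],[0.8,-0.45,0,0,0.75],[0.9,-0.45,0,0,0.75],[0.9,-0.45,0,0,0.75]]]'; python3 - <<'E'
from h import *
p,d=ctrl.capture("top");q,_=ctrl.capture("scene");W=cloud("top",d)
c,s,a,z=rack(W,p,270,440,150,210);print(c,s,a)
ey=np.array([-np.sin(a),np.cos(a)]);ex=np.array([np.cos(a),np.sin(a)])
for y in(90,30,-30,-90):
    L=W.reshape(-1,3);l=np.stack([(L[:,:2]-c)@ex,(L[:,:2]-c)@ey-y],-1)
    k=(abs(l)<30).all(1)&(L[:,2]>32);zt=np.percentile(L[k,2],97);k&=abs(L[:,2]-zt)<5
    r=cv2.minAreaRect(l[k].astype(np.float32));print(y,"top",round(zt,1),"off",np.round(r[0],1),np.round(r[1],1))
cv2.imwrite("pics/end.png",np.hstack([cv2.resize(p[140:240,265:445],(400,222)),cv2.resize(q[200:400,240:440],(222,222))]))
cv2.imwrite("pics/end2.png",cv2.resize(q[160:400,240:480],(600,600)))
E
```

```text
time_s: 27.45
eef_pos: [515.6, 76.6, 199.7]
ee_rot: [0.001, 0.683, 0.731, 0.001]
force: [0.2, 0.5, -0.3]
grip_width: 0.747
grip_force: 0.0
time_s: 28.05
eef_pos: [413.3, 251.4, 198.2]
ee_rot: [0.0, 0.681, 0.732, 0.001]
force: [0.3, -0.1, -0.2]
grip_width: 0.749
grip_force: 0.0
[617.87194824 -97.49002075] (58.69043731689453, 236.86758422851562) 0.06957873
90 top 81.9 off [-0.4  0.4] [20.7 23. ]
30 top 84.4 off [-0.3  0.6] [52.1 18.2]
-30 top 94.1 off [ 0.3 -0. ] [28.5 28.2]
-90 top 61.5 off [-0.1  1.5] [29.  28.2]
```

View pics/end2.png

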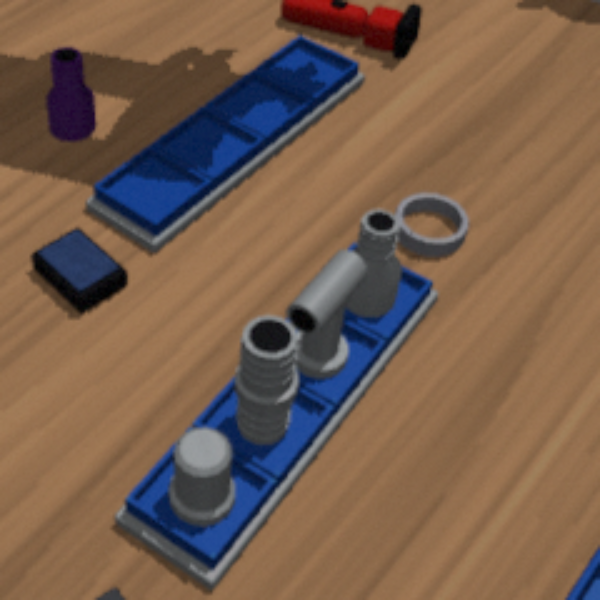

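View pics/end.png

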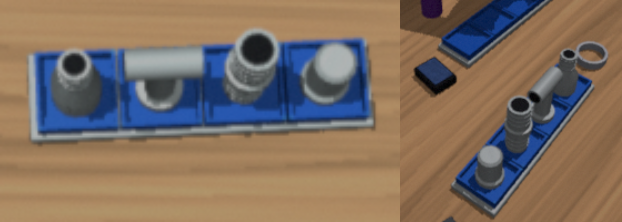

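All four stand upright, with their tops at the right heights and within 2 mm of the pocket centres. Left to right the order is reducer, tee, joiner, cap, with nothing touching the robot.

```bash
python3 -c "
from rig import ctrl
print(ctrl.finish_job())"
```

```text
the job is handed in; nothing more can be done
None
```

The job is handed in at about 28 s: all four fittings stand upright and released in the empty rack in reverse order (reducer, tee, joiner, cap from left), each within 2 mm of its pocket centre by the last camera check.

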